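# Pivot an optical rail past a post into its dock

## Task

Push the loose aluminium rail into the blue three-sided dock until it lies flush against the dock's long back stop, between the two end stops. The red post stands in the way and the gap beside it is shorter than the rail, so angle the rail past the post by pushing one end in first and then the other. Slide it along with the fingertips, flat on the board and never lifted; leave the mirror mount, the bottle and the green box where they are and finish clear of everything.

Things in the scene. Friction and masses are not known exactly. Their poses are not given: they have to be found in the camera images.
- rail: Loose straight aluminium rail, bare metal with a dark groove along its top, about 0.2 kg: a bar 150 mm long (along its own y), 22 mm wide (x) and 22 mm high, lying flat on the board. Origin: centre of its underside. It slides and pivots with ordinary friction when pushed.
- dock: Blue U-shaped dock fixed to the board, open to the robot, 22 mm high. Origin: on the board, middle of the back stop's inner face; x points into the back stop, y along it. Back stop 232 mm long, 16 thick. End stops: inner faces at y = -100 and +100 mm, 16 thick, reaching from the back stop out to x = -60 mm. The rail lying home has its origin at x = -11 mm.
- post: Upright red post fixed to the board in front of the dock, diameter 14 mm, 50 mm high; origin: centre of its foot, at dock x = -130 mm (out from the back stop) and dock y = +37 or -37 mm. Seen along the stop, 130 mm are free from it to the farther end stop's inner face.
- blank: Flat grey cap, 18 mm across and under 1 mm thick, covering the empty post hole on the other side; the rail and fingers pass over it freely. Origin: its centre.
- mirror_mount: Bystander: black mirror mount on a steel foot 45 x 32 mm, 50 mm high, loose beside or behind the dock. Origin: centre of its underside.
- drop_bottle: Bystander: small amber bottle, 36 mm across, 62 mm high, loose beside or behind the dock. Origin: centre of its underside.
- slide_box: Bystander: closed green plastic box 35 x 80 mm, 30 mm high, loose beside or behind the dock. Origin: centre of its underside.
Things that resemble listed ones, but are neither listed nor needed, are in the scene too. Of the things like the rail, leave any that is brown, pink or purple; of the rest the larger one is meant.

How it is judged:
By the outcome, as a careful person would: the job done as asked, in the order asked, and still so for the second after the job is handed in, with the robot touching nothing.
It also fails if it takes over 72 s, if anything falls off the work surface, if the arm or the gripper's body presses on something with over 40 N, if the wrist force passes 120 N, or if a joint passes its speed limit or range.

## Robot

A 7-joint arm with a two-finger parallel gripper is mounted at the origin on the work surface. World frame = base frame: x ahead of the robot, y to its left, z up, the work surface at z = 0. Lengths are in m, angles in rad, forces in N, time in s.
With the tool pointing down it reaches from about 0.375 to 0.925 m from the base axis. Payload 3.1 kg.
Tool frame: the origin (TCP) lies at the centre of the arm's flange, where the gripper is bolted on; the fingertips stand 173 mm ahead of it and the grasp point (between the pads) lies 155 mm ahead of it; z points along the fingers, y is the direction in which the jaws open and shut (so a half turn about z gives the same grasp; the last joint's range is limited). The gripper opens to 85 mm and grips with 20 to 120 N. Pads are 22 mm wide; open, the fingers measure 114 mm over their backs; the gripper's body (76 mm by 85 mm) begins 54 mm behind the grasp point. The pads swing forward as they close: fully open they stand 13 mm farther back than shut.
Start: joints at [-1.313, 0.383, 0.044, 1.598, -0.018, 1.161, -0.05], TCP at [0.226, 0.609, 0.405] pointing down, gripper open.
Joint ranges: [-2.61, 2.61], [-0.41, 2.15], [-1.48, 1.57], [0, 2.5], [-1.57, 4.71], [0.05, 1.97], [-2.85, 2.85]. Speed limits (rad/s): [2.79, 2.79, 3.14, 3.14, 3.14, 3.14, 3.14].

## Interface

Orientations are given as a rotation vector (axis times angle).
In Python, from station import observe, grab_frame, camera_info, hand_in gives the robot as it stands.
- The arm moves only by the tool step_arm, never from a script. Its argument "motion" is a list of rows, each a list of 5 numbers: the shift along the world's x, y, z in mm, then the turn about the world's z in degrees, then the opening in per cent of the stroke, from 0 (shut) to 100 (fully open). In form: [[dx, dy, dz, turn, fingers], ...]. A call has 1 to 10 rows; each row is the pose to reach, as a shift and turn from the pose commanded when the call began; what a row does not reach only later rows make up. A row lasts 1/8 s, in which the tool goes at most 62.5 mm and 10.7 degrees, less where a joint would pass 70% of its speed; a pose out of reach is approached as far as the arm can. A call with a gripper value outside its range is refused whole. The fingers move at their own pace and stop on an object; "squeeze" is the grip in N (left out, the last holds). Time passes only in rows, so rows that repeat a pose let the fingers close. It gives the time, the measured TCP pose, the force and the opening at its end, in the units of the state.
- observe(): the state, without advancing time (a new reading comes with each control period).
- grab_frame(name): name is "scene" or "top" or "wrist"; returns the picture (400x640x3 uint8, red, green, blue); there is no depth.
- camera_info(name): a dict with "mtx" (3x3 intrinsics, pixels), "R" (3x3) and "t" (3): a world point X has camera coordinates R X + t. Camera axes: x right, y down, z forward; pixel columns grow to the right and rows downward; lengths in m; the calibration is good to about 2 mm. A picture is of the moment at which its call begins: read the wrist's pose just before it. camera_info takes no time and is no camera call; for the wrist camera it gives the pose at the moment of the call.
- hand_in(): hands the job in, once; it reports no verdict.
The state is a dict: "time_s": time; "qpos": joint angles; "qd": joint speeds; "tau": joint torques, N m; "eef_pos": TCP position; "orientation": TCP orientation; "contact_force": force on the tool from outside, world axes, zero at the start; "torque": the same for the moment, N m; "gripper_width": finger opening in m.
Only numpy, scipy, OpenCV 4.12 (cv2) and the standard library are available. Lean on these libraries where they do the work, as an engineer would, in place of code of your own. Each camera call takes 0.05 s, during which the arm holds its last target.

## Working session

There is one attempt and no reset: what is moved stays moved. The work goes in short steps, Python scripts to look and compute and a tool call to move; the robot and the scene stay as the last step left them, time stands still between calls to the robot, and variables do not carry over. Pictures are saved under pics/ and viewed, and the job is handed in when it is done.

Besides the shell and the picture viewer there is one more tool, called after "Call:" by a JSON object that holds its "op" and its "data", one argument or row to a line. step_arm: Moves the arm, as the interface text tells. Its arguments: {"type":"object","properties":{"motion":{"type":"array","items":{"type":"array","items":{"type":"number"}}},"squeeze":{"type":"number"}},"required":["motion"]}

```bash
ls; mkdir -p pics; python3 - <<'E'
from station import *
import cv2
print(observe())
for n in ("scene","top"):
    f=grab_frame(n); cv2.imwrite(f"pics/{n}0.png",f[:,:,::-1]); i=camera_info(n); print(n,i)
E
```

```text
pics
{'time_s': 0.0, 'qpos': array([-1.31279229,  0.38382554,  0.04387016,  1.59958829, -0.01790823,
        1.1612139 , -0.04987491]), 'qd': array([-0.00132417, -0.00046582, -0.00023838, -0.00038808, -0.00066103,
        0.00179721,  0.00127985]), 'tau': array([ 4.90541115e-04, -4.33458316e+01,  1.02481619e+00, -2.49518090e+01,
        1.05748780e-02,  1.14581184e-02,  2.95016321e-06]), 'eef_pos': array([0.22625229, 0.60882375, 0.40328662]), 'orientation': array([-0.5557901 , -3.09170878,  0.00411876]), 'contact_force': array([0.38423553, 0.06651498, 0.10292109]), 'torque': array([-0.02443346, -0.04963883,  0.02691481]), 'gripper_width': 0.08537593978929595}
scene {'mtx': array([[436.9844064 ,   0.        , 312.54751239],
       [  0.        , 436.9844064 , 195.89987158],
       [  0.        ,   0.        ,   1.        ]]), 'R': array([[-0.16012739,  0.98699904, -0.01386053],
       [ 0.63517893,  0.09228057, -0.76683246],
       [-0.75558384, -0.1315948 , -0.64169764]]), 't': array([ 0.05125089, -0.30385   ,  1.41533323])}
top {'mtx': array([[467.58992543,   0.        , 320.33476587],
       [  0.        , 467.58992543, 201.33662725],
       [  0.        ,   0.        ,   1.        ]]), 'R': array([[ 0.00659844, -0.99986214, -0.0152368 ],
       [-0.99032807, -0.00442226, -0.13867501],
       [ 0.13858851,  0.01600447, -0.99022072]]), 't': array([0.03613119, 0.56870669, 0.97528392])}
```

View pics/scene0.png

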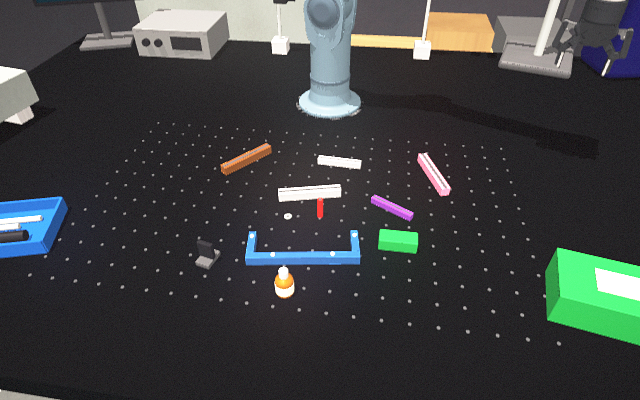

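View pics/top0.png

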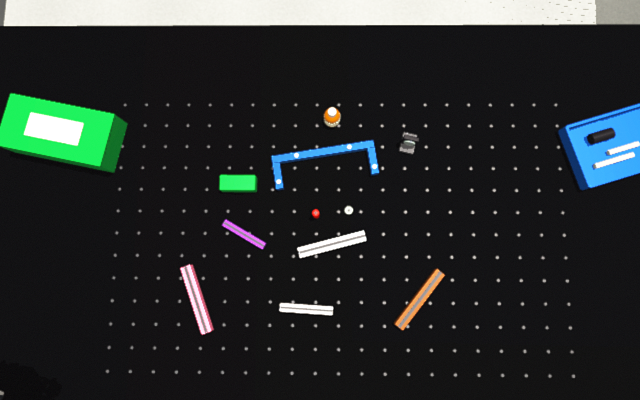

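The top view shows five things like the rail: a large silver one (332,244), a small silver one (306,309), a pink one (196,300), a purple one (244,234) and a brown one (420,299). The large silver one at (332,244) fits the description. The post is at (316,213), the cap at (348,210) and the dock spans about (272–378, 142–188). I'll measure these and check the rail in a close crop.

```bash
cat > h.py <<'E'
import numpy as np, cv2
from station import *
def ray(ci,uv,z):
    uv=np.atleast_2d(np.array(uv,float))
    d=np.linalg.inv(ci["mtx"])@np.c_[uv,np.ones(len(uv))].T
    R,t=np.array(ci["R"]),np.array(ci["t"])
    c=-R.T@t; d=R.T@d
    s=(z-c[2])/d[2]
    return (c[:,None]+d*s).T
def proj(ci,X):
    X=np.atleast_2d(X); p=ci["mtx"]@(ci["R"]@X.T+np.array(ci["t"])[:,None]); return (p[:2]/p[2]).T
def comps(mask,amin=20):
    n,l,s,c=cv2.connectedComponentsWithStats(mask.astype(np.uint8))
    return [(c[i],s[i],l==i) for i in range(1,n) if s[i][4]>=amin]
E
python3 - <<'E'
from h import *
f=cv2.imread("pics/top0.png"); ci=camera_info("top")
cv2.imwrite("pics/crop0.png",cv2.resize(f[130:330,200:450],(800,640)[:2] if 0 else (750,600),interpolation=cv2.INTER_CUBIC))
hsv=cv2.cvtColor(f,cv2.COLOR_BGR2HSV)
H,S,V=cv2.split(hsv)
def show(n,m,z,amin=15):
    for c,s,l in comps(m,amin):
        pts=np.argwhere(l)[:,::-1].astype(np.float32)
        r=cv2.minAreaRect(pts); bx=cv2.boxPoints(r)
        W=ray(ci,bx,z)[:,:2]; 
        print(n,c.round(1),s[4],"ctr",ray(ci,c,z)[0,:2].round(4),"box",W.round(4).tolist(), "sides",np.linalg.norm(W[0]-W[1]).round(4),np.linalg.norm(W[1]-W[2]).round(4))
roi=np.zeros(H.shape,bool); roi[90:345,130:545]=1
show("silver",roi&(S<60)&(V>110),0.022,40)
show("blue",roi&(H>95)&(H<125)&(S>100)&(V>80),0.022,100)
show("red",roi&((H<6)|(H>174))&(S>150)&(V>80),0.05)
show("green",roi&(H>45)&(H<80)&(S>100)&(V>80),0.03)
show("orange",roi&(H>6)&(H<25)&(S>100)&(V>80),0.03)
E
```

```text
silver [331.7 111.4] 60 ctr [0.7774 0.0151] box [[0.777, 0.0269], [0.79, 0.0145], [0.7771, 0.002], [0.7641, 0.0144]] sides 0.018 0.018
silver [333.1 123.9] 45 ctr [0.748  0.0119] box [[0.757, 0.0302], [0.7571, -0.0015], [0.7431, -0.0015], [0.743, 0.0302]] sides 0.0317 0.014
silver [407.4 149.8] 59 ctr [ 0.6883 -0.1545] box [[0.6947, -0.1376], [0.6971, -0.1694], [0.6814, -0.1702], [0.679, -0.1385]] sides 0.0319 0.0157
silver [348.2 209.8] 63 ctr [ 0.5525 -0.0219] box [[0.5609, -0.0127], [0.5609, -0.0303], [0.5432, -0.0303], [0.5431, -0.0127]] sides 0.0176 0.0177
silver [243.4 233.9] 61 ctr [0.4981 0.2078] box [[0.5216, 0.2516], [0.5241, 0.2502], [0.4745, 0.164], [0.4721, 0.1654]] sides 0.0028 0.0995
silver [331.4 243.8] 826 ctr [0.4775 0.0148] box [[0.4725, 0.0934], [0.5207, -0.0516], [0.4856, -0.0629], [0.4378, 0.0815]] sides 0.1528 0.0369
silver [195.6 299.4] 580 ctr [0.3564 0.3069] box [[0.4236, 0.3434], [0.4302, 0.3233], [0.2909, 0.2714], [0.2845, 0.2912]] sides 0.0211 0.1486
silver [419.6 299. ] 158 ctr [ 0.3609 -0.1743] box [[0.3058, -0.1274], [0.4199, -0.2175], [0.4168, -0.2215
[... 188 characters left out ...]
323.3 156.6] 1357 ctr [0.6721 0.0337] box [[0.6754, 0.1537], [0.714, -0.0799], [0.6345, -0.0913], [0.5965, 0.1398]] sides 0.2368 0.0802
red [315.5 213.1] 53 ctr [0.5416 0.0492] box [[0.5504, 0.0569], [0.5505, 0.0419], [0.5332, 0.0417], [0.5332, 0.0567]] sides 0.015 0.0172
green [237.6 182.5] 673 ctr [0.611  0.2227] box [[0.6301, 0.2646], [0.6304, 0.1824], [0.5923, 0.1814], [0.5919, 0.2632]] sides 0.0823 0.0382
orange [331.5 116.3] 143 ctr [0.763  0.0156] box [[0.752, 0.0365], [0.7875, 0.0298], [0.7803, -0.0053], [0.7449, 0.0015]] sides 0.0361 0.0359
orange [419.1 299. ] 628 ctr [ 0.3614 -0.1717] box [[0.31, -0.1154], [0.4287, -0.2089], [0.4134, -0.229], [0.2952, -0.1354]] sides 0.1511 0.0253
```

View pics/crop0.png

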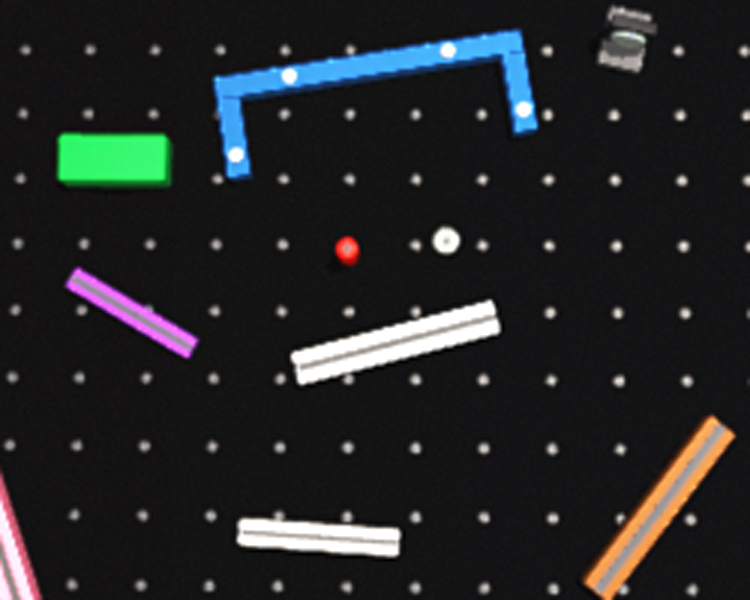

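The crop confirms the target: a bare-metal bar with a dark groove, about 150 mm long and larger than the other silver one. Next I'll refine the rail, dock and post poses in the dock frame.

```bash
cat >> h.py <<'E'
def railpose(f,ci,roi=None):
    "f BGR; returns world centre, yaw (deg), sides by minAreaRect of opened mask at z=22mm"
    H,S,V=cv2.split(cv2.cvtColor(f,cv2.COLOR_BGR2HSV))
    m=((S<60)&(V>90)).astype(np.uint8)
    if roi is not None:
        mm=np.zeros_like(m); x0,y0,x1,y1=roi; mm[y0:y1,x0:x1]=1; m&=mm
    m=cv2.morphologyEx(m,cv2.MORPH_CLOSE,np.ones((3,3),np.uint8))
    m=cv2.morphologyEx(m,cv2.MORPH_OPEN,cv2.getStructuringElement(cv2.MORPH_ELLIPSE,(7,7)))
    out=[]
    for c,s,l in comps(m,150):
        r=cv2.minAreaRect(np.argwhere(l)[:,::-1].astype(np.float32))
        W=ray(ci,cv2.boxPoints(r),0.022)[:,:2]
        e=[W[1]-W[0],W[2]-W[1]]; k=int(np.linalg.norm(e[1])>np.linalg.norm(e[0]))
        d=e[k]; d=d if d[1]>0 else -d
        out.append((W.mean(0),np.degrees(np.arctan2(-d[0],d[1])),np.linalg.norm(e[k]),np.linalg.norm(e[1-k]),c))
    return out
# dock frame: set below
import json,os
if os.path.exists("dock.json"):
    D=json.load(open("dock.json")); DO=np.array(D["o"]); DY=D["yaw"]
    RD=np.array([[np.cos(np.radians(DY)),-np.sin(np.radians(DY))],[np.sin(np.radians(DY)),np.cos(np.radians(DY))]])
    def w2d(p): return (np.atleast_2d(p)[:,:2]-DO)@RD*1000
    def d2w(p): return np.atleast_2d(p)/1000@RD.T+DO
E
python3 - <<'E'
from h import *
f=cv2.imread("pics/top0.png"); ci=camera_info("top")
H,S,V=cv2.split(cv2.cvtColor(f,cv2.COLOR_BGR2HSV))
m=((H>95)&(H<125)&(S>90)&(V>70)).astype(np.uint8); m[:,:255]=0;m[:,400:]=0;m[:130]=0;m[195:]=0
m=cv2.morphologyEx(m,cv2.MORPH_CLOSE,np.ones((7,7),np.uint8))
pts=np.argwhere(m>0)[:,::-1].astype(float); W=ray(ci,pts,0.022)[:,:2]
# back bar: iterative dir from minAreaRect
r=cv2.minAreaRect((W*1000).astype(np.float32)); B=cv2.boxPoints(r)
print(r)
yaw=np.radians(9.4)
for it in range(4):
    X=np.array([np.cos(yaw),np.sin(yaw)]);Y=np.array([-X[1],X[0]])
    a=W@X;b=W@Y; mid=(b.max()+b.min())/2
    # back bar pixels: inside arms
    sel=(abs(b-mid)<0.09)
    p=np.polyfit(b[sel],a[sel],1); yaw-=np.arctan(p[0])
X=np.array([np.cos(yaw),np.sin(yaw)]);Y=np.array([-X[1],X[0]])
a=W@X;b=W@Y;mid=(b.max()+b.min())/2;sel=abs(b-mid)<0.09
print("yaw",np.degrees(yaw),"len",b.max()-b.min(),"depth",a.max()-a.min(),"bar thick est",sel.sum()*0 + a[sel].std()*12**.5)
ac=a[sel].mean()-0.008
o=X*ac+Y*mid
json.dump(dict(o=o.tolist(),yaw=float(np.degrees(yaw))),open("dock.json","w"))
print("dock o",o)
E
python3 - <<'E'
from h import *
f=cv2.imread("pics/top0.png"); ci=camera_info("top")
for r in railpose(f,ci,(130,200,545,345)): print(r[0].round(4),"dock",w2d(r[0]).round(1),"yaw",r[1].round(2),"rel",round(r[1]-DY,2),np.round(r[2:4],4),r[4].round())
print("post",w2d([[.5416,.0492]]),"cap",w2d(ray(ci,[348.2,209.8],0)))
cs=camera_info("scene"); g=cv2.imread("pics/scene0.png")
q=d2w([[0,-100],[0,100],[-130,37],[-199,14]]); print(proj(cs,np.c_[q,[.022,.022,.05,.022]]).round(0).tolist())
E
```

```text
((654.9295654296875, 30.478736877441406), (80.57662963867188, 235.05026245117188), 9.361345291137695)
yaw 9.336472437889 len 0.23506972661921227 depth 0.08057185985221682 bar thick est 0.022151703453614176
dock o [0.67592021 0.03393149]
[0.4771 0.0141] dock [[-199.4   12.7]] yaw 16.05 rel 6.72 [0.1534 0.0292] [331. 244.]
[0.3578 0.3079] dock [[-269.5  321.9]] yaw -68.97 rel -78.31 [0.1458 0.0218] [195. 299.]
[0.3396 0.0698] dock [[-326.    89.9]] yaw -3.56 rel -12.89 [0.1147 0.0221] [306. 309.]
post [[-130.06377837   36.85727582]] cap [[-128.40015931  -36.47644429]]
[[252.0, 252.0], [350.0, 250.0], [318.0, 199.0], [308.0, 189.0]]
```

Dock origin is (0.676, 0.034) with yaw 9.3°. The post comes out at dock (-130, +37) and the cap at (-128, -36), which matches the description. The rail is at dock (-199, 13), tilted about 7°, with its -y end leading.

I'll push the rail lengthwise towards dock -y from its +y end first. After that I'll tilt it, push it in past the post, and swing the +y end in.

First move: go to a spot beyond the rail's +y end, with fingers shut.

Call:
{"op": "step_arm", "data": {
  "motion": [
    [25, -55, 0, -8, 0],
    [50, -110, 0, -16, 0],
    [75, -165, 0, -24, 0],
    [100, -220, 0, -32, 0],
    [125, -275, 0, -40, 0],
    [150, -330, 0, -48, 0],
    [175, -385, 0, -54, 0],
    [200, -440, 0, -54, 0],
    [221, -484, 0, -54, 0],
    [221, -484, 0, -54, 0]
  ]
}}

```text
time_s: 1.35
eef_pos: [0.4486, 0.1205, 0.4046]
orientation: [1.911, 2.493, -0.001]
contact_force: [-0.1, 0.4, -0.5]
gripper_width: -0.0002
```

Call:
{"op": "step_arm", "data": {
  "motion": [
    [0, 0, -50, 0, 0],
    [0, 0, -100, 0, 0],
    [0, 0, -150, 0, 0],
    [0, 0, -190, 0, 0],
    [0, 0, -222, 0, 0],
    [0, 0, -222, 0, 0]
  ]
}}

```text
time_s: 2.1
eef_pos: [0.4453, 0.1258, 0.1802]
orientation: [-1.895, -2.501, 0.01]
contact_force: [1.1, -0.6, 0.0]
gripper_width: 0.0001
```

```bash
python3 - <<'E'
from h import *
o=observe();print(o['time_s'],o['eef_pos'],o['orientation'],o['contact_force'],o['gripper_width'])
for n in ("top","scene","wrist"):
    f=grab_frame(n); cv2.imwrite(f"pics/{n}1.png",f[:,:,::-1])
a=cv2.imread("pics/top1.png")[130:330,200:450];b=cv2.imread("pics/scene1.png")[120:320,180:430]
cv2.imwrite("pics/m1.png",np.vstack([np.hstack([cv2.resize(x,(400,320)) for x in (a,b)])]))
E
```

```text
2.1 [0.44526865 0.12577206 0.18024907] [-1.89473888 -2.5011686   0.00970861] [ 1.06964194 -0.55274104  0.01755783] 8.025029022001726e-05
```

View pics/m1.png

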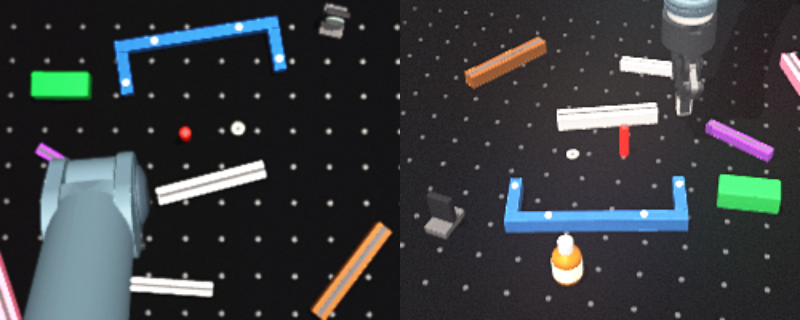

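View pics/wrist1.png

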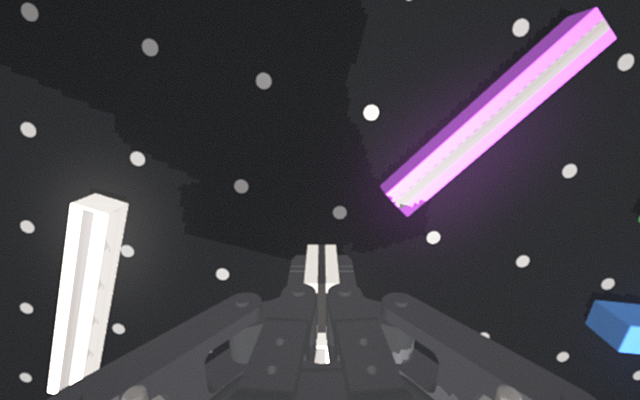

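The wrist view shows the fingers shut at (320,250), the small silver rail at left and the purple one at upper right. The target rail is hidden below the gripper. The top view shows the finger is on the rail's axis, about 30 mm short of its +y end. Next is the first part of the lengthwise push.

Call:
{"op": "step_arm", "data": {
  "motion": [
    [5.5, -19, 0, 0, 0],
    [8, -29, 0, 0, 0],
    [11, -38, 0, 0, 0],
    [14, -48, 0, 0, 0],
    [16.5, -58, 0, 0, 0],
    [19, -67, 0, 0, 0],
    [22, -77, 0, 0, 0],
    [25, -86, 0, 0, 0],
    [27.5, -96, 0, 0, 0],
    [27.5, -96, 0, 0, 0]
  ]
}}

```text
time_s: 3.5
eef_pos: [0.475, 0.0273, 0.1825]
orientation: [1.901, 2.499, -0.002]
contact_force: [0.4, 0.2, -0.6]
gripper_width: -0.0002
```

```bash
cat > look.py <<'E'
import sys
from h import *
k=sys.argv[1]
o=observe();e=o['eef_pos'];ov=o['orientation']
R=cv2.Rodrigues(ov)[0]
print("t",o['time_s'],"tcp",e.round(4),"dock",w2d(e[:2]).round(1),"tool y ang",np.degrees(np.arctan2(R[1,1],R[0,1])).round(1),"relaxis(dock)",(np.degrees(np.arctan2(R[1,1],R[0,1]))-90-DY).round(1),"F",o['contact_force'].round(1),"w",o['gripper_width'].round(4))
f=grab_frame("top")[:,:,::-1].copy(); cv2.imwrite(f"pics/top{k}.png",f)
g=grab_frame("scene")[:,:,::-1].copy(); cv2.imwrite(f"pics/scene{k}.png",g)
for r in railpose(f,camera_info("top"),(240,130,440,300)): print("rail?",r[0].round(4),"dock",w2d(r[0]).round(1),"rel yaw",round(r[1]-DY,1),np.round(r[2:4],4),r[4].round())
a=f[130:330,200:450];b=g[120:320,180:430]
cv2.imwrite(f"pics/m{k}.png",np.hstack([cv2.resize(x,(400,320),interpolation=cv2.INTER_CUBIC) for x in (a,b)]))
E
python3 look.py 2
```

```text
Traceback (most recent call last):
  File "look.py", line 6, in <module>
    print("t",o['time_s'],"tcp",e.round(4),"dock",w2d(e[:2]).round(1),"tool y ang",np.degrees(np.arctan2(R[1,1],R[0,1])).round(1),"relaxis(dock)",(np.degrees(np.arctan2(R[1,1],R[0,1]))-90-DY).round(1),"F",o['contact_force'].round(1),"w",o['gripper_width'].round(4))
                                                                                                                                                                                                                                             ^^^^^^^^^^^^^^^^^^^^^^^^
AttributeError: 'float' object has no attribute 'round'
```

```bash
sed -i "s/o\['gripper_width'\].round(4)/round(o['gripper_width'],4)/" look.py; python3 look.py 2
```

```text
t 3.5 tcp [0.475  0.0273 0.1825] dock [[-199.4   26. ]] tool y ang 15.5 relaxis(dock) -83.9 F [ 0.4  0.2 -0.6] w -0.0002
rail? [ 0.7052 -0.1618] dock [[  -2.9 -197.9]] rel yaw 79.4 [0.0438 0.0247] [410. 142.]
rail? [0.522  0.0484] dock [[-149.5   39.2]] rel yaw 13.4 [0.1137 0.0454] [317. 224.]
rail? [ 0.5046 -0.0838] dock [[-188.1  -88.4]] rel yaw 6.2 [0.0966 0.0256] [377. 232.]
rail? [ 0.4877 -0.0167] dock [[-194.   -19.4]] rel yaw 73.6 [0.0501 0.0233] [346. 239.]
```

View pics/m2.png

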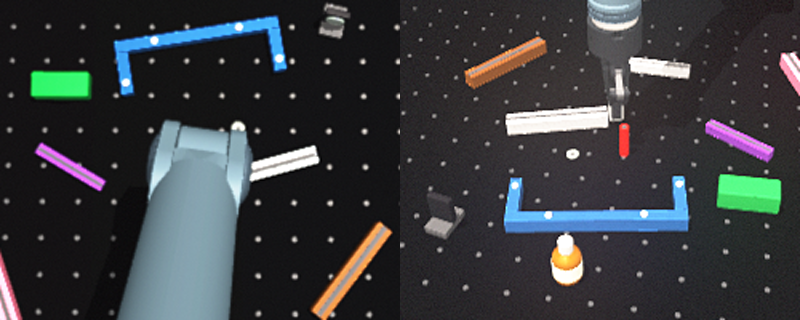

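The push went straight: the rail slid lengthwise and kept its roughly 6° tilt. It needs about 42 mm more.

Call:
{"op": "step_arm", "data": {
  "motion": [
    [2.5, -9, 0, 0, 0],
    [5, -18, 0, 0, 0],
    [8, -27, 0, 0, 0],
    [10, -35, 0, 0, 0],
    [12, -41, 0, 0, 0],
    [12, -41, 0, 0, 0],
    [3, -10, 0, 0, 0],
    [-9, 30, 0, 0, 0],
    [-9, 30, 100, 0, 0],
    [-40, 70, 150, 0, 0]
  ]
}}

```text
time_s: 4.85
eef_pos: [0.4477, 0.0835, 0.3009]
orientation: [1.9, 2.498, -0.001]
contact_force: [0.9, 1.0, 1.3]
gripper_width: -0.0002
```

Call:
{"op": "step_arm", "data": {
  "motion": [
    [-20, 60, 20, 10, 50],
    [-30, 90, 20, 20, 50],
    [-30, 90, 20, 30, 50],
    [-30, 90, 20, 30, 50]
  ]
}}

```text
time_s: 5.35
eef_pos: [0.4166, 0.1743, 0.3195]
orientation: [1.188, 2.908, 0.001]
contact_force: [0.9, -0.6, 0.7]
gripper_width: 0.0426
```

```bash
python3 look.py 3
```

```text
t 5.35 tcp [0.4166 0.1743 0.3195] dock [[-233.1  180.6]] tool y ang 45.6 relaxis(dock) -53.8 F [ 0.9 -0.6  0.7] w 0.0426
rail? [ 0.7052 -0.1618] dock [[  -2.9 -197.9]] rel yaw 79.4 [0.0438 0.0247] [410. 142.]
rail? [ 0.5093 -0.0975] dock [[-185.8 -102.6]] rel yaw 6.0 [0.1528 0.0258] [383. 230.]
```

View pics/m3.png

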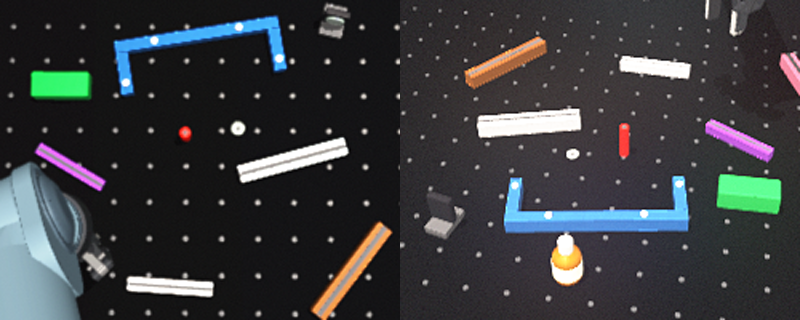

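The rail is at dock (-185, -103), tilted 6°, with the post well clear of its +y end. Next I'll place the partly open fingers behind its near long face.

```bash
cat > plan.py <<'E'
from h import *
def cur():
    o=observe();R=cv2.Rodrigues(o['orientation'])[0]
    return o['eef_pos'],np.degrees(np.arctan2(R[1,1],R[0,1]))-90-DY
def rows(path):
    "path: list of (cx,cy,theta,standoff,s) dock mm/deg"
    e,th0=cur()
    for cx,cy,th,d,s in path:
        t=np.radians(th);n=np.array([np.cos(t),np.sin(t)]);a=np.array([-n[1],n[0]])
        T=np.array([cx,cy])-d*n+s*a
        w=d2w(T)[0]; print("rail",np.round([cx,cy,th],1),"T",T.round(1),"-> dx %.1f dy %.1f turn %.1f"%(*(1000*(w-e[:2])),th-th0))
E
python3 - <<'E'
from plan import *
rows([(-185,-103,6,50,0)]); print(cur())
E
```

```text
rail [-185 -103    6] T [-234.7 -108.2] -> dx 45.0 dy -284.4 turn 59.9
(array([0.41686246, 0.17341811, 0.31921096]), np.float64(-53.93634347081305))
```

Call:
{"op": "step_arm", "data": {
  "motion": [
    [7, -45, -20, 10, 60],
    [14, -95, -40, 20, 60],
    [21, -145, -50, 30, 60],
    [28, -190, -50, 40, 60],
    [36, -235, -50, 50, 60],
    [45, -284, -50, 60, 60],
    [45, -284, -90, 60, 60],
    [45, -284, -125, 60, 60],
    [45, -284, -142, 60, 60],
    [45, -284, -142, 60, 60]
  ]
}}

```text
time_s: 6.7
eef_pos: [0.4611, -0.1101, 0.1763]
orientation: [0.424, -3.11, -0.0]
contact_force: [0.4, 0.5, 0.3]
gripper_width: 0.0513
```

```bash
python3 look.py 4; python3 - <<'E'
from plan import *
# rotate about K = rail point at +32 on axis from (-185,-103,6)
K=None
P=[]
c0=np.array([-185,-103.]);th0=6
t=np.radians(th0);a=np.array([-np.sin(t),np.cos(t)]);K=c0+30*a
P.append((*c0,6,26,0))
for th in range(6,41,4):
    t=np.radians(th);a=np.array([-np.sin(t),np.cos(t)]);c=K-30*a;P.append((*c,th,22,0))
rows(P)
E
```

```text
t 6.7 tcp [ 0.4611 -0.1101  0.1763] dock [[-235.4 -107.3]] tool y ang 105.5 relaxis(dock) 6.2 F [0.4 0.5 0.3] w 0.0513
rail? [ 0.7047 -0.1602] dock [[  -3.1 -196.2]] rel yaw 67.5 [0.0427 0.0235] [410. 142.]
rail? [ 0.4967 -0.1723] dock [[-210.3 -174.4]] rel yaw -29.4 [0.0912 0.071 ] [415. 231.]
rail? [ 0.5003 -0.0649] dock [[-189.3  -69.1]] rel yaw 5.9 [0.0852 0.0257] [367. 234.]
rail [-185. -103.    6.] T [-210.9 -105.7] -> dx 22.7 dy 5.5 turn -0.3
rail [-185. -103.    6.] T [-206.9 -105.3] -> dx 26.5 dy 6.5 turn -0.3
rail [-182.9 -102.7   10. ] T [-204.6 -106.5] -> dx 29.0 dy 5.7 turn 3.7
rail [-180.9 -102.3   14. ] T [-202.2 -107.6] -> dx 31.5 dy 5.0 turn 7.7
rail [-178.9 -101.7   18. ] T [-199.8 -108.5] -> dx 34.0 dy 4.5 turn 11.7
rail [-176.9 -101.    22. ] T [-197.3 -109.2] -> dx 36.6 dy 4.2 turn 15.7
rail [-175.  -100.1   26. ] T [-194.8 -109.8] -> dx 39.2 dy 4.1 turn 19.7
rail [-173.1  -99.1   30. ] T [-192.2 -110.1] -> dx 41.8 dy 4.1 turn 23.7
rail [-171.4  -98.    34. ] T [-189.6 -110.3] -> dx 44.4 dy 4.4 turn 27.7
rail [-169.7  -96.8   38. ] T [-187.  -110.3] -> dx 47.0 dy 4.8 turn 31.7
```

View pics/m4.png

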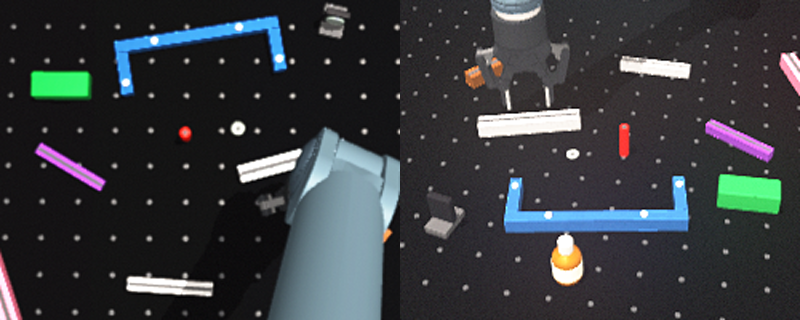

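The fingers stand square behind the rail, seen at about (508–548, 95) in the scene half. Now I'll close up and tilt it, -y end first.

Call:
{"op": "step_arm", "data": {
  "motion": [
    [15, 4, 0, 0, 60],
    [24, 6, 0, 0, 60],
    [27, 6, 0, 0, 60],
    [29, 5.5, 0, 4, 60],
    [31.5, 5, 0, 8, 60],
    [34, 4.5, 0, 12, 60],
    [36.5, 4, 0, 16, 60],
    [39, 4, 0, 20, 60],
    [42, 4, 0, 24, 60],
    [42, 4, 0, 24, 60]
  ]
}}

```text
time_s: 8.05
eef_pos: [0.5039, -0.1063, 0.1773]
orientation: [-1.063, 2.956, -0.0]
contact_force: [-0.2, -0.4, -0.0]
gripper_width: 0.0508
```

```bash
python3 look.py 5
```

```text
t 8.05 tcp [ 0.5039 -0.1063  0.1773] dock [[-192.5 -110.4]] tool y ang 129.5 relaxis(dock) 30.2 F [-0.2 -0.4 -0. ] w 0.0508
rail? [ 0.7052 -0.1618] dock [[  -2.9 -197.9]] rel yaw 79.4 [0.0438 0.0247] [410. 142.]
rail? [ 0.5558 -0.159 ] dock [[-149.8 -170.9]] rel yaw -31.4 [0.0881 0.0723] [409. 203.]
rail? [ 0.5088 -0.054 ] dock [[-179.2  -59.7]] rel yaw 19.2 [0.0711 0.0247] [362. 230.]
```

View pics/m5.png

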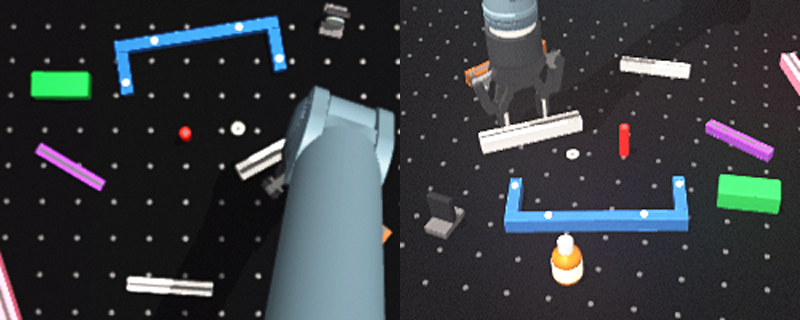

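```bash
cat > srail.py <<'E'
from h import *
def srail(g,ci,x0=200,x1=400,y0=150,y1=275):
    "front-bottom edge of the rail in the scene view -> dock ends (z=0)"
    H,S,V=cv2.split(cv2.cvtColor(g,cv2.COLOR_BGR2HSV))
    m=((S<60)&(V>100)).astype(np.uint8); mm=np.zeros_like(m); mm[y0:y1,x0:x1]=1; m&=mm
    m=cv2.morphologyEx(m,cv2.MORPH_OPEN,np.ones((4,4),np.uint8))
    c,s,l=max(comps(m,50),key=lambda q:q[1][4])
    xs=np.arange(s[0],s[0]+s[2]); yb=np.array([np.where(l[:,x])[0].max() for x in xs])+0.5
    k=slice(8,-8)
    p=np.polyfit(xs[k],yb[k],1)
    for _ in range(3):
        ok=abs(np.polyval(p,xs)-yb)<1.2; p=np.polyfit(xs[ok],yb[ok],1)
    E=w2d(ray(ci,[[xs[0],np.polyval(p,xs[0])],[xs[-1],np.polyval(p,xs[-1])]],0.0))
    d=E[1]-E[0]; d=d if d[1]>0 else -d
    th=np.degrees(np.arctan2(-d[0],d[1])); t=np.radians(th)
    mid=E.mean(0)-11*np.array([np.cos(t),np.sin(t)])
    return E.round(1).tolist(),np.linalg.norm(d).round(1),"theta",th.round(1),"centre~",mid.round(1),(xs[0],xs[-1])
if __name__=="__main__":
    import sys
    print(srail(cv2.imread(f"pics/scene{sys.argv[1]}.png"),camera_info("scene")))
E
python3 srail.py 3; python3 srail.py 5
```

```text
([[-163.2, -172.5], [-177.8, -22.5]], np.float64(150.7), 'theta', np.float64(5.5), 'centre~', array([-181.4,  -98.5]), (np.int64(229), np.int64(293)))
([[-125.3, -164.7], [-175.9, -20.1]], np.float64(153.2), 'theta', np.float64(19.3), 'centre~', array([-161.,  -96.]), (np.int64(230), np.int64(294)))
```

Scene and top views agree that the rail is tilted 19° at about (-164, -100). So it slid forward more than it turned. I'll push nearer its -y end, with the tool shifted 28 mm along the rail.

```bash
python3 - <<'E'
from plan import *
c0=np.array([-164,-100.]);t=np.radians(19.3);a=np.array([-np.sin(t),np.cos(t)]);K=c0+30*a
P=[(*c0,30,40,-10),(*c0,20,36,-28),(*c0,20,24,-28)]
for th in (20,24,28,32,36,40,43):
    t=np.radians(th);a=np.array([-np.sin(t),np.cos(t)]);c=K-30*a;P.append((*c,th,22,-28))
rows(P)
E
```

```text
rail [-164. -100.   30.] T [-193.6 -128.7] -> dx 1.9 dy -18.3 turn -0.2
rail [-164. -100.   20.] T [-188.3 -138.6] -> dx 8.8 dy -27.3 turn -10.2
rail [-164. -100.   20.] T [-177.  -134.5] -> dx 19.3 dy -21.4 turn -10.2
rail [-163.7  -99.9   20. ] T [-174.8 -133.7] -> dx 21.4 dy -20.2 turn -10.2
rail [-161.7  -99.1   24. ] T [-170.4 -133.6] -> dx 25.6 dy -19.4 turn -6.2
rail [-159.8  -98.2   28. ] T [-166.1 -133.2] -> dx 29.8 dy -18.4 turn -2.2
rail [-158.   -97.1   32. ] T [-161.8 -132.5] -> dx 33.9 dy -17.0 turn 1.8
rail [-156.3  -96.    36. ] T [-157.6 -131.5] -> dx 37.9 dy -15.3 turn 5.8
rail [-154.6  -94.7   40. ] T [-153.5 -130.3] -> dx 41.8 dy -13.4 turn 9.8
rail [-153.5  -93.6   43. ] T [-150.4 -129.1] -> dx 44.6 dy -11.8 turn 12.8
```

Call:
{"op": "step_arm", "data": {
  "motion": [
    [-10, -10, 0, 0, 60],
    [2, -27, 0, -8, 60],
    [19, -21, 0, -10, 60],
    [21.5, -20, 0, -10, 60],
    [25.5, -19.5, 0, -6, 60],
    [30, -18.5, 0, -2, 60],
    [34, -17, 0, 2, 60],
    [38, -15, 0, 6, 60],
    [42, -13.5, 0, 10, 60],
    [42, -13.5, 0, 10, 60]
  ]
}}

```text
time_s: 9.4
eef_pos: [0.545, -0.1196, 0.1771]
orientation: [1.317, -2.851, -0.001]
contact_force: [-0.3, 0.9, 0.6]
gripper_width: 0.0512
```

```bash
python3 look.py 6; python3 srail.py 6
```

```text
t 9.4 tcp [ 0.545  -0.1196  0.1771] dock [[-154.1 -130.2]] tool y ang 139.6 relaxis(dock) 40.3 F [-0.3  0.9  0.6] w 0.0512
rail? [ 0.7052 -0.1618] dock [[  -2.9 -197.9]] rel yaw 79.4 [0.0438 0.0247] [410. 142.]
rail? [ 0.6183 -0.1806] dock [[ -91.6 -202.3]] rel yaw -23.6 [0.0868 0.0748] [417. 176.]
rail? [ 0.4624 -0.1995] dock [[-248.5 -195.7]] rel yaw 77.5 [0.2032 0.02  ] [430. 253.]
rail? [ 0.5175 -0.0628] dock [[-172.   -69.7]] rel yaw 38.2 [0.0973 0.0245] [366. 226.]
([[-89.7, -148.5], [-186.9, -20.4]], np.float64(160.8), 'theta', np.float64(37.2), 'centre~', array([-147.1,  -91.1]), (np.int64(235), np.int64(294)))
```

View pics/m6.png

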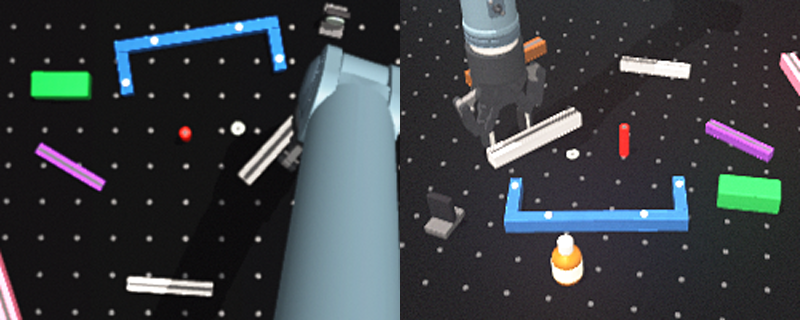

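The rail is tilted 38° and centred near (-152, -91), with its +y end set to clear the post by about 5 mm. I'll re-centre the fingers on it, push squarely along its normal, then check before it reaches the post.

```bash
python3 - <<'E'
from plan import *
c=np.array([-152,-91.]);n=np.array([.788,.616])
rows([(*c,38,34,-20),(*c,38,34,0),(*c,38,24,0)]+[(*(c+n*k),38,22,0) for k in (0,10,20,30,40,45)])
E
```

```text
rail [-152.  -91.   38.] T [-166.5 -127.7] -> dx -12.7 dy 0.4 turn -2.2
rail [-152.  -91.   38.] T [-178.8 -111.9] -> dx -27.4 dy 14.0 turn -2.2
rail [-152.  -91.   38.] T [-170.9 -105.8] -> dx -20.6 dy 21.3 turn -2.2
rail [-152.  -91.   38.] T [-169.3 -104.5] -> dx -19.2 dy 22.8 turn -2.2
rail [-144.1  -84.8   38. ] T [-161.5  -98.4] -> dx -12.5 dy 30.2 turn -2.2
rail [-136.2  -78.7   38. ] T [-153.6  -92.2] -> dx -5.7 dy 37.5 turn -2.2
rail [-128.4  -72.5   38. ] T [-145.7  -86.1] -> dx 1.1 dy 44.9 turn -2.2
rail [-120.5  -66.4   38. ] T [-137.8  -79.9] -> dx 7.9 dy 52.2 turn -2.2
rail [-116.5  -63.3   38. ] T [-133.9  -76.8] -> dx 11.3 dy 55.9 turn -2.2
```

Call:
{"op": "step_arm", "data": {
  "motion": [
    [-13, 0, 0, -2, 60],
    [-27, 14, 0, -2, 60],
    [-20.5, 21, 0, -2, 60],
    [-19, 23, 0, -2, 60],
    [-12.5, 30, 0, -2, 60],
    [-5.5, 37.5, 0, -2, 60],
    [1, 45, 0, -2, 60],
    [1, 45, 0, -2, 60]
  ]
}}

```text
time_s: 10.5
eef_pos: [0.5481, -0.0728, 0.1774]
orientation: [-1.27, 2.871, -0.0]
contact_force: [0.0, 0.3, -0.2]
gripper_width: 0.0512
```

```bash
python3 look.py 7; python3 srail.py 7
```

```text
t 10.5 tcp [ 0.5481 -0.0728  0.1774] dock [[-143.4  -84.6]] tool y ang 137.7 relaxis(dock) 38.4 F [ 0.   0.3 -0.2] w 0.0512
rail? [ 0.7052 -0.1618] dock [[  -2.9 -197.9]] rel yaw 79.4 [0.0438 0.0247] [410. 142.]
rail? [ 0.6136 -0.1261] dock [[ -87.5 -147.8]] rel yaw -23.9 [0.123  0.0756] [395. 181.]
rail? [ 0.531  -0.0228] dock [[-152.2  -32.5]] rel yaw 58.5 [0.0604 0.034 ] [348. 219.]
([[-59.1, -127.0], [-155.6, -0.8]], np.float64(158.9), 'theta', np.float64(37.4), 'centre~', array([-116.1,  -70.6]), (np.int64(243), np.int64(302)))
```

View pics/m7.png

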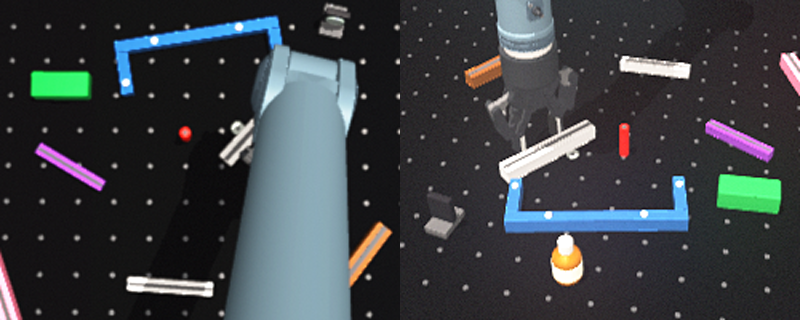

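I see a problem. At 38° the leading tip, near (-74, -130), would catch the end stop's front before it is inside the dock, and a shallower path would hit the post. So the rail has to enter steeper. I'll back off, look, and re-angle it to about 75° in open space. Pushing it in lengthwise from its rear end then clears both sides.

Call:
{"op": "step_arm", "data": {
  "motion": [
    [-12, -14, 0, 0, 60],
    [-20, -22, 40, -8, 60],
    [-40, -30, 80, -18, 60],
    [-60, -40, 100, -28, 60],
    [-80, -60, 100, -38, 60],
    [-100, -80, 100, -48, 60],
    [-120, -100, 100, -58, 60],
    [-130, -120, 100, -68, 60],
    [-130, -130, 100, -78, 60],
    [-130, -130, 100, -88, 60]
  ]
}}

```text
time_s: 11.85
eef_pos: [0.4147, -0.2066, 0.2772]
orientation: [-1.1, -2.943, -0.0]
contact_force: [0.9, -0.1, -0.4]
gripper_width: 0.051
```

```bash
python3 look.py 8; python3 srail.py 8; python3 -c "
from h import *
print(observe()['qpos'].round(2))"
```

```text
t 11.85 tcp [ 0.4147 -0.2066  0.2772] dock [[-296.8 -195. ]] tool y ang 49.0 relaxis(dock) -50.3 F [ 0.9 -0.1 -0.4] w 0.051
rail? [ 0.7052 -0.1618] dock [[  -2.9 -197.9]] rel yaw 79.4 [0.0438 0.0247] [410. 142.]
rail? [ 0.5677 -0.0502] dock [[-120.4  -65.4]] rel yaw 38.6 [0.1547 0.0378] [362. 205.]
([[-64.3, -127.6], [-146.7, -0.6]], np.float64(151.4), 'theta', np.float64(33.0), 'centre~', array([-114.7,  -70.1]), (np.int64(243), np.int64(302)))
[-0.27  0.24  0.71  2.17 -0.22  0.8   1.44]
```

View pics/m8.png

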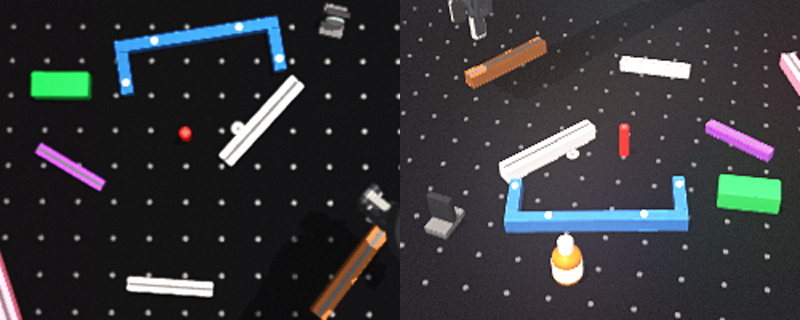

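The rail is unchanged at about (-124, -69), tilted 38.6°, and touches nothing. The cap's blob was merged into that mask, so I corrected for it. I'll straddle it loosely with the fingertips, without gripping, and draw it back while turning it steeper.

```bash
cat > plan2.py <<'E'
from plan import *
def cage(path):
    e,th0=cur()
    for cx,cy,th in path:
        w=d2w([cx,cy])[0]; print((cx,cy,th),"-> dx %.1f dy %.1f turn %.1f"%(*(1000*(w-e[:2])),th-90-th0))
E
python3 - <<'E'
from plan2 import *
cage([(-124,-69,39),(-156,-95,39),(-165,-97,60),(-168,-97,75),(-165,-60,75),(-158,-30,75)])
E
```

```text
(-124, -69, 39) -> dx 149.6 dy 151.3 turn -1.1
(-156, -95, 39) -> dx 122.3 dy 120.5 turn -1.1
(-165, -97, 60) -> dx 113.7 dy 117.1 turn 19.9
(-168, -97, 75) -> dx 110.7 dy 116.6 turn 34.9
(-165, -60, 75) -> dx 107.7 dy 153.6 turn 34.9
(-158, -30, 75) -> dx 109.7 dy 184.3 turn 34.9
```

Call:
{"op": "step_arm", "data": {
  "motion": [
    [40, 40, 0, -1, 60],
    [80, 80, 0, -1, 60],
    [120, 120, 0, -1, 60],
    [149.5, 151, 0, -1, 60],
    [149.5, 151, 0, -1, 60],
    [149.5, 151, -40, -1, 60],
    [149.5, 151, -75, -1, 60],
    [149.5, 151, -100, -1, 60],
    [149.5, 151, -100, -1, 60],
    [149.5, 151, -100, -1, 45]
  ]
}}

```text
time_s: 13.2
eef_pos: [0.5662, -0.0546, 0.1782]
orientation: [1.111, 2.938, 0.0]
contact_force: [-0.9, 0.4, -0.5]
gripper_width: 0.0378
```

```bash
python3 look.py 9; python3 srail.py 9; python3 - <<'E'
from h import *
cv2.imwrite("pics/wrist9.png",grab_frame("wrist")[:,:,::-1])
E
```

```text
t 13.2 tcp [ 0.5662 -0.0546  0.1782] dock [[-122.7  -69.6]] tool y ang 48.6 relaxis(dock) -50.8 F [-0.9  0.4 -0.5] w 0.0378
rail? [ 0.7052 -0.1618] dock [[  -2.9 -197.9]] rel yaw 79.4 [0.0438 0.0247] [410. 142.]
rail? [ 0.5225 -0.0489] dock [[-164.9  -56.8]] rel yaw 59.4 [0.3361 0.1224] [372. 211.]
([[-62.9, -127.5], [-110.3, -56.4]], np.float64(85.4), 'theta', np.float64(33.7), 'centre~', array([-95.8, -98.1]), (np.int64(243), np.int64(277)))
```

View pics/m9.png

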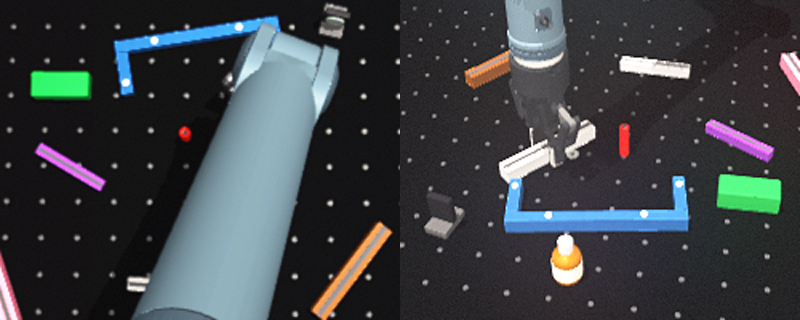

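View pics/wrist9.png

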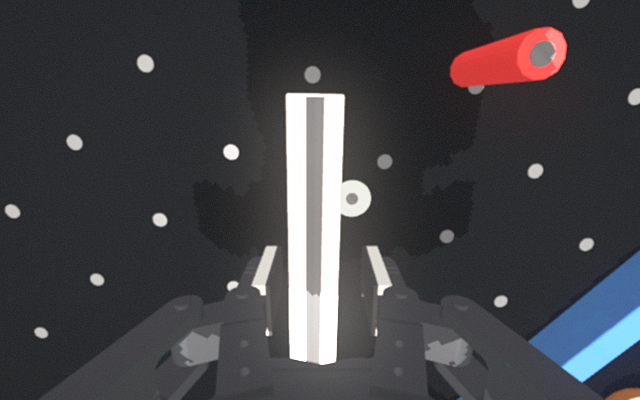

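The wrist view shows the rail centred and parallel between the two open pads (rail at 287–343, pads at 268 and 378). The red post is far off at (540,55). Next I'll narrow the fingers loosely, draw back and turn.

Call:
{"op": "step_arm", "data": {
  "motion": [
    [0, 0, 0, 0, 30],
    [0, 0, 0, 0, 30],
    [-7, -8, 0, 0, 30],
    [-13, -15, 0, 0, 30],
    [-20, -22, 0, 0, 30],
    [-27, -30, 0, 2, 30],
    [-30, -31, 0, 6, 30],
    [-32, -31, 0, 11, 30],
    [-34, -31, 0, 16, 30],
    [-36, -31, 0, 21, 30]
  ]
}}

```text
time_s: 14.6
eef_pos: [0.5295, -0.0858, 0.1773]
orientation: [-0.554, -3.092, 0.002]
contact_force: [1.0, 0.3, 1.1]
gripper_width: 0.0254
```

```bash
python3 look.py 10|head -1; python3 - <<'E'
from plan2 import *
cv2.imwrite("pics/wrist10.png",cv2.resize(grab_frame("wrist")[:,:,::-1],(480,300)))
cage([(-166,-97,60),(-168,-95,82),(-166,-60,82),(-162,-30,82),(-160,-28,76)])
E
```

```text
t 14.6 tcp [ 0.5295 -0.0858  0.1773] dock [[-163.9  -94.4]] tool y ang 69.7 relaxis(dock) -29.6 F [1.  0.3 1.1] w 0.0254
(-166, -97, 60) -> dx -1.3 dy -3.1 turn -0.1
(-168, -95, 82) -> dx -3.6 dy -1.5 turn 21.9
(-166, -60, 82) -> dx -7.3 dy 33.4 turn 21.9
(-162, -30, 82) -> dx -8.2 dy 63.6 turn 21.9
(-160, -28, 76) -> dx -6.6 dy 65.9 turn 15.9
```

View pics/wrist10.png

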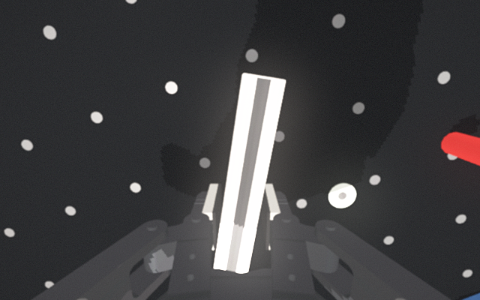

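The rail follows with a lag of about 8°, and the post is well off to the side. I'll keep turning, then shift towards dock +y.

Call:
{"op": "step_arm", "data": {
  "motion": [
    [-1, -1, 0, 5, 30],
    [-2, -1, 0, 10, 30],
    [-3, -1, 0, 15, 30],
    [-4, -1, 0, 20, 30],
    [-4, 0, 0, 25, 30],
    [-5, 8, 0, 26, 30],
    [-6, 17, 0, 26, 30],
    [-7, 26, 0, 26, 30],
    [-8, 35, 0, 26, 30],
    [-8, 35, 0, 26, 30]
  ]
}}

```text
time_s: 16.0
eef_pos: [0.5221, -0.0477, 0.1771]
orientation: [0.158, -3.137, -0.002]
contact_force: [-0.3, 1.0, 0.9]
gripper_width: 0.0256
```

```bash
python3 look.py 11; python3 - <<'E'
from plan2 import *
cv2.imwrite("pics/wrist11.png",cv2.resize(grab_frame("wrist")[:,:,::-1],(400,250)))
E
python3 -c "
import cv2,numpy as np
a=cv2.imread('pics/m11.png');b=cv2.imread('pics/wrist11.png')
c=np.zeros((570,800,3),np.uint8);c[:320]=a;c[320:,:400]=b;cv2.imwrite('pics/n11.png',c)"
```

```text
t 16.0 tcp [ 0.5221 -0.0477  0.1771] dock [[-165.   -55.6]] tool y ang 95.8 relaxis(dock) -3.6 F [-0.3  1.   0.9] w 0.0256
rail? [ 0.7052 -0.1618] dock [[  -2.9 -197.9]] rel yaw 79.4 [0.0438 0.0247] [410. 142.]
rail? [ 0.5786 -0.0876] dock [[-115.8 -104.2]] rel yaw -22.3 [0.1226 0.074 ] [377. 196.]
rail? [ 0.4573 -0.0946] dock [[-236.6  -91.4]] rel yaw 64.2 [0.0472 0.0466] [383. 253.]
```

View pics/n11.png

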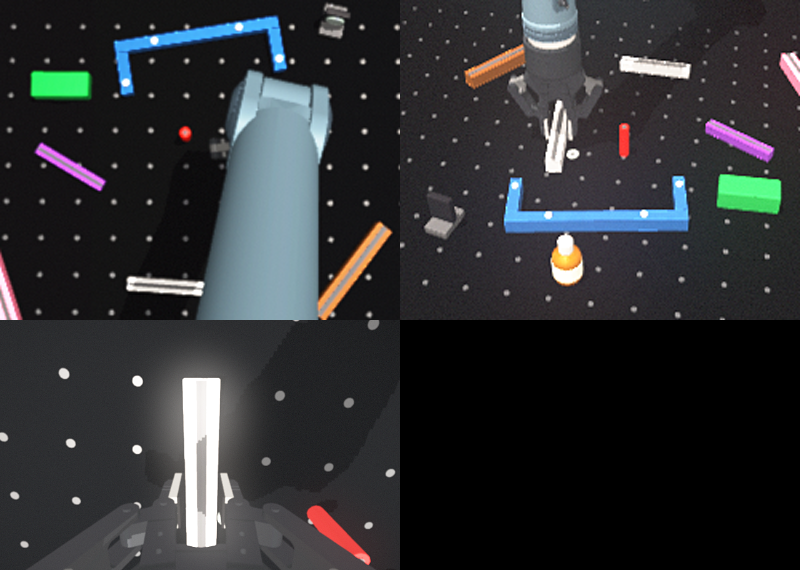

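The rail is now nearly perpendicular to the back stop (about 86°), centred near (-165, -56), with its tip facing the dock mouth clear of both sides. I'll lift off, go behind its rear end and shut the fingers.

Call:
{"op": "step_arm", "data": {
  "motion": [
    [0, 0, 0, 0, 50],
    [0, 0, 0, 0, 50],
    [0, 0, 50, 0, 50],
    [0, 0, 100, 0, 50],
    [-40, 0, 130, 0, 20],
    [-90, -5, 130, 0, 0],
    [-125, -10, 130, 0, 0],
    [-125, -10, 130, 0, 0]
  ]
}}

```text
time_s: 17.15
eef_pos: [0.3941, -0.0601, 0.3065]
orientation: [0.151, -3.135, -0.003]
contact_force: [0.1, 0.4, -0.2]
gripper_width: -0.0
```

```bash
python3 look.py 12; python3 - <<'E'
from plan2 import *
cv2.imwrite("pics/wrist12.png",cv2.resize(grab_frame("wrist")[:,:,::-1],(400,250)))
E
python3 -c "
import cv2,numpy as np
a=cv2.imread('pics/m12.png');b=cv2.imread('pics/wrist12.png')
c=np.zeros((570,800,3),np.uint8);c[:320]=a;c[320:,:400]=b;cv2.imwrite('pics/n12.png',c)"
```

```text
t 17.15 tcp [ 0.3941 -0.0601  0.3065] dock [[-293.3  -47.1]] tool y ang 95.5 relaxis(dock) -3.8 F [ 0.1  0.4 -0.2] w -0.0
rail? [ 0.7052 -0.1618] dock [[  -2.9 -197.9]] rel yaw 79.4 [0.0438 0.0247] [410. 142.]
rail? [ 0.5198 -0.0391] dock [[-165.9  -46.7]] rel yaw -93.4 [0.1518 0.0465] [360. 223.]
rail? [ 0.3955 -0.1169] dock [[-301.2 -103.3]] rel yaw -9.0 [0.1101 0.07  ] [391. 284.]
rail? [ 0.3907 -0.194 ] dock [[-318.4 -178.7]] rel yaw 79.1 [0.0593 0.0279] [428. 285.]
```

View pics/n12.png

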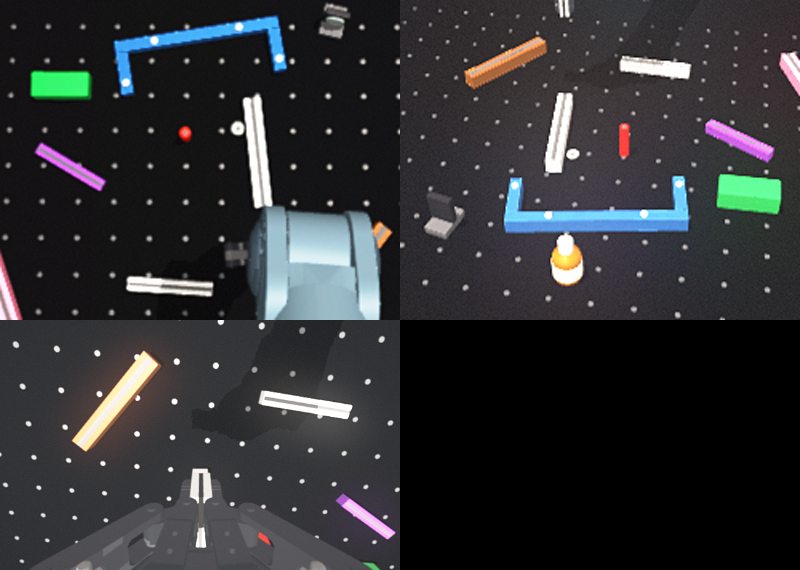

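```bash
python3 - <<'E'
from plan2 import *
ci=camera_info("top")
p=np.array([[253,97],[263,206.]])/1.6+[200,130]
E=ray(ci,p,.022); d=w2d(E); print(d, np.linalg.norm(d[0]-d[1]))
c=d.mean(0);v=(d[1]-d[0])/np.linalg.norm(d[1]-d[0]); th=np.degrees(np.arctan2(-v[0],v[1])); print(c,th)
e,t0=cur()
for k in (75+11+18,75+11,75+11-20,75+11-84):
    T=c+v*k; w=d2w(T)[0]; print(T.round(1),(1000*(w-e[:2])).round(1),"turn",(th-90-t0).round(1))
E
```

```text
[[ -92.16305318  -63.77862073]
 [-241.9216709   -52.18407055]] 150.2067813919153
[-167.04236204  -57.98134564] 85.57290109556328
[-270.7  -50. ] [18.7  0.2] turn -0.7
[-252.8  -51.3] [36.6  1.7] turn -0.7
[-232.8  -52.9] [56.6  3.4] turn -0.7
[-169.   -57.8] [120.3   8.9] turn -0.7
```

The rail's measured length is 150.2 mm as expected, and it lies at (-167, -58), tilted 85.6°. Now I'll descend behind its rear end and push it in, tip first.

Call:
{"op": "step_arm", "data": {
  "motion": [
    [10, 0, -40, 0, 0],
    [12, 0, -80, 0, 0],
    [12, 0, -126, 0, 0],
    [12, 0, -126, 0, 0],
    [26, 1, -126, 0, 0],
    [36, 2, -126, 0, 0],
    [45, 2.5, -126, 0, 0],
    [54, 3.5, -126, 0, 0],
    [63, 4, -126, 0, 0],
    [72, 5, -126, 0, 0]
  ]
}}

```text
time_s: 18.55
eef_pos: [0.4696, -0.0545, 0.1813]
orientation: [0.154, -3.137, -0.0]
contact_force: [-3.3, 0.0, 1.7]
gripper_width: 0.0
```

```bash
python3 look.py 13|head -1
```

```text
t 18.55 tcp [ 0.4696 -0.0545  0.1813] dock [[-217.9  -53.7]] tool y ang 95.6 relaxis(dock) -3.7 F [-3.3  0.   1.7] w 0.0
```

View pics/m13.png

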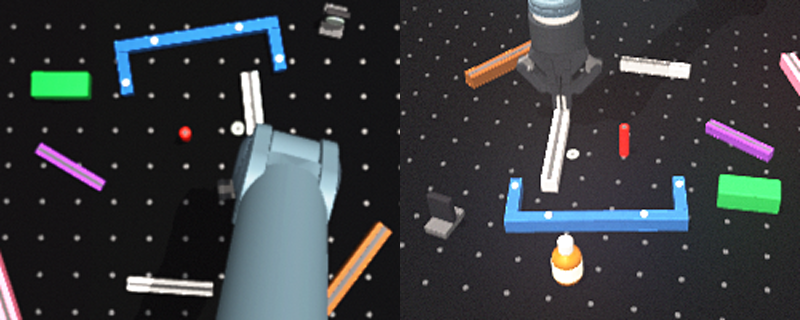

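The tip is entering the dock mouth squarely, at (550,185) in the scene half. I'll continue to just short of the back stop.

Call:
{"op": "step_arm", "data": {
  "motion": [
    [8, 0.5, 0, 0, 0],
    [16, 1, 0, 0, 0],
    [24, 2, 0, 0, 0],
    [32, 2.5, 0, 0, 0],
    [39, 3, 0, 0, 0],
    [44, 3.5, 0, 0, 0],
    [44, 3.5, 0, 0, 0],
    [20, 0, 0, 0, 0],
    [0, -20, 60, 0, 30],
    [-20, -60, 120, 0, 50]
  ]
}}

```text
time_s: 19.9
eef_pos: [0.4534, -0.1055, 0.2894]
orientation: [-0.159, 3.137, -0.0]
contact_force: [1.6, -0.0, -0.1]
gripper_width: 0.0358
```

Call:
{"op": "step_arm", "data": {
  "motion": [
    [-40, -30, 10, -10, 50],
    [-60, -50, 10, -10, 50],
    [-60, -50, 10, -10, 50]
  ]
}}

```text
time_s: 20.27
eef_pos: [0.3921, -0.1577, 0.2988]
orientation: [0.128, 3.137, 0.001]
contact_force: [1.2, 0.6, 0.9]
gripper_width: 0.043
```

```bash
python3 look.py 14
```

```text
t 20.275 tcp [ 0.3921 -0.1577  0.2988] dock [[-311.1 -143.1]] tool y ang 85.3 relaxis(dock) -14.0 F [1.2 0.6 0.9] w 0.043
rail? [ 0.7052 -0.1618] dock [[  -2.9 -197.9]] rel yaw 79.4 [0.0438 0.0247] [410. 142.]
rail? [ 0.5996 -0.0315] dock [[-85.9 -52.1]] rel yaw -93.7 [0.1521 0.0483] [357. 190.]
```

View pics/m14.png

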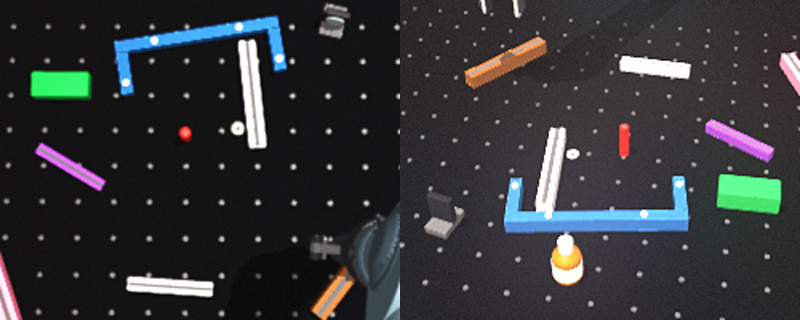

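The rail's leading end is in the dock near the back stop, with the rail near dock (-87, -64), tilted about 86° and clear of the post. Now for the other end: I'll come down shut beside the rear end on its -y side and swing it round.

```bash
cat >> plan2.py <<'E'
def pts(P):
    e,th0=cur()
    for T in P:
        w=d2w(T)[0]; print(np.round(T,1),"-> dx %.1f dy %.1f"%(*(1000*(w-e[:2])),), "turn0 %.1f dz180 %.0f"%(-th0,180-e[2]*1000))
E
python3 - <<'E'
from plan2 import *
ci=camera_info("top")
p=np.array([[247,42],[257,147.]])/1.6+[200,130]
d=w2d(ray(ci,p,.022)); print(d,d.mean(0))
C=np.array([-50,-67.])
pts([(-148,-105)])
pts([C+92*np.array([-np.sin(t),np.cos(t)])-23*np.array([np.cos(t),np.sin(t)]) for t in np.radians([86,78,70,62,54,46,38,30])])
E
```

```text
[[ -14.01188566  -68.49689251]
 [-161.49397358  -57.60718659]] [-87.75292962 -63.05203955]
[-148 -105] -> dx 152.8 dy 62.1 turn0 13.7 dz180 -119
[-143.4  -83.5] -> dx 153.8 dy 84.1 turn0 13.7 dz180 -119
[-144.8  -70.4] -> dx 150.3 dy 96.8 turn0 13.7 dz180 -119
[-144.3  -57.1] -> dx 148.6 dy 109.9 turn0 13.7 dz180 -119
[-142.   -44.1] -> dx 148.8 dy 123.2 turn0 13.7 dz180 -119
[-137.9  -31.5] -> dx 150.8 dy 136.3 turn0 13.7 dz180 -119
[-132.2  -19.6] -> dx 154.6 dy 148.9 turn0 13.7 dz180 -119
[-124.8   -8.7] -> dx 160.1 dy 161.0 turn0 13.7 dz180 -119
[-115.9    1.2] -> dx 167.2 dy 172.1 turn0 13.7 dz180 -119
```

Call:
{"op": "step_arm", "data": {
  "motion": [
    [40, 10, 0, 7, 0],
    [80, 25, 0, 14, 0],
    [120, 45, 0, 14, 0],
    [151, 60, 0, 14, 0],
    [151, 60, -40, 14, 0],
    [151, 60, -80, 14, 0],
    [151, 60, -118, 14, 0],
    [151, 60, -118, 14, 0]
  ]
}}

```text
time_s: 21.38
eef_pos: [0.5441, -0.094, 0.1772]
orientation: [0.267, -3.124, -0.002]
contact_force: [-0.5, 0.6, 0.3]
gripper_width: 0.0
```

Call:
{"op": "step_arm", "data": {
  "motion": [
    [1, 8, 0, 0, 0],
    [2, 16, 0, 0, 0],
    [1, 24, 0, 0, 0],
    [0, 30, 0, 0, 0],
    [-1, 37, 0, 0, 0],
    [-2, 43, 0, 0, 0],
    [-2, 50, 0, 0, 0],
    [-2, 56, 0, 0, 0],
    [-2, 62, 0, 0, 0],
    [-2, 62, 0, 0, 0]
  ]
}}

```text
time_s: 22.62
eef_pos: [0.5425, -0.0329, 0.1801]
orientation: [0.265, -3.13, -0.001]
contact_force: [0.2, -0.9, 0.9]
gripper_width: -0.0003
```

```bash
python3 look.py 15; python3 srail.py 15
```

```text
t 22.625 tcp [ 0.5425 -0.0329  0.1801] dock [[-142.5  -44.3]] tool y ang 99.7 relaxis(dock) 0.4 F [ 0.2 -0.9  0.9] w -0.0003
rail? [ 0.7052 -0.1618] dock [[  -2.9 -197.9]] rel yaw 79.4 [0.0438 0.0247] [410. 142.]
rail? [ 0.604  -0.0635] dock [[-86.8 -84.5]] rel yaw -37.9 [0.1321 0.1051] [368. 184.]
rail? [ 0.4826 -0.0717] dock [[-207.9  -72.9]] rel yaw 70.8 [0.0592 0.0219] [370. 242.]
([[18.1, -81.2], [-141.0, 4.1]], np.float64(180.4), 'theta', np.float64(61.8), 'centre~', array([-66.6, -48.2]), (np.int64(261), np.int64(304)))
```

View pics/m15.png

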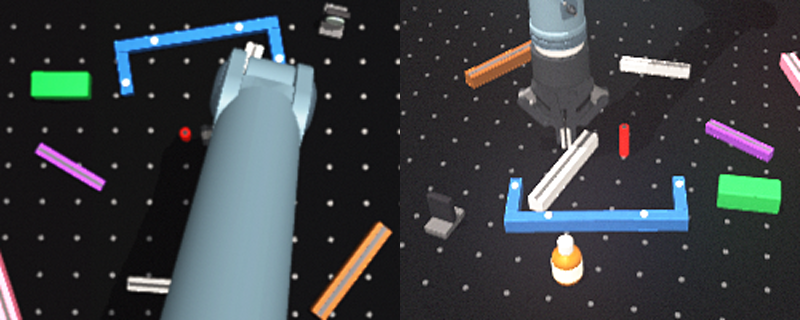

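The rail has swung to about 60°. Its tip is sliding toward the -y corner and its rear end clears the post, with a visible gap in the scene half between (597,140) and (620,140). I'll carry on round.

Call:
{"op": "step_arm", "data": {
  "motion": [
    [0.5, 6, 0, 0, 0],
    [2, 13, 0, 0, 0],
    [4, 20, 0, 0, 0],
    [6, 26, 0, 0, 0],
    [6, 26, 0, 0, 0]
  ]
}}

```text
time_s: 23.35
eef_pos: [0.5489, -0.0068, 0.1803]
orientation: [-0.266, 3.13, 0.001]
contact_force: [-0.1, 0.1, 0.3]
gripper_width: 0.0002
```

```bash
python3 look.py 16|head -1; python3 srail.py 16
```

```text
t 23.35 tcp [ 0.5489 -0.0068  0.1803] dock [[-131.9  -19.6]] tool y ang 99.7 relaxis(dock) 0.4 F [-0.1  0.1  0.3] w 0.0002
([[-3.5, -85.2], [-121.7, 31.6]], np.float64(166.1), 'theta', np.float64(45.3), 'centre~', array([-70.3, -34.6]), (np.int64(260), np.int64(316)))
```

View pics/m16.png

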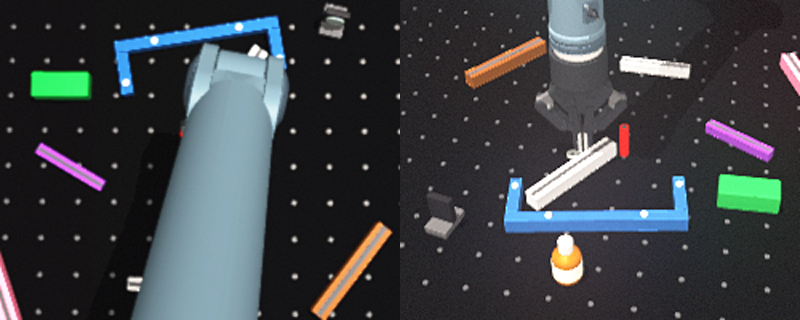

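The rail is at 45° with its tip near the -y corner. The rear end clears the post by roughly 10 mm by geometry, and its path now bends inward past the post.

Call:
{"op": "step_arm", "data": {
  "motion": [
    [3, 6, 0, 0, 0],
    [6.5, 12, 0, 0, 0],
    [10, 17, 0, 0, 0],
    [14, 22, 0, 0, 0],
    [14, 22, 0, 0, 0]
  ]
}}

```text
time_s: 24.08
eef_pos: [0.5632, 0.015, 0.1804]
orientation: [-0.265, 3.129, 0.001]
contact_force: [-0.4, 0.1, -0.7]
gripper_width: 0.0001
```

```bash
python3 look.py 17|head -1; python3 srail.py 17
```

```text
t 24.075 tcp [0.5632 0.015  0.1804] dock [[-114.3   -0.4]] tool y ang 99.7 relaxis(dock) 0.4 F [-0.4  0.1 -0.7] w 0.0001
([[-16.3, -88.4], [-94.6, 49.2]], np.float64(158.3), 'theta', np.float64(29.6), 'centre~', array([-65., -25.]), (np.int64(259), np.int64(324)))
```

View pics/m17.png

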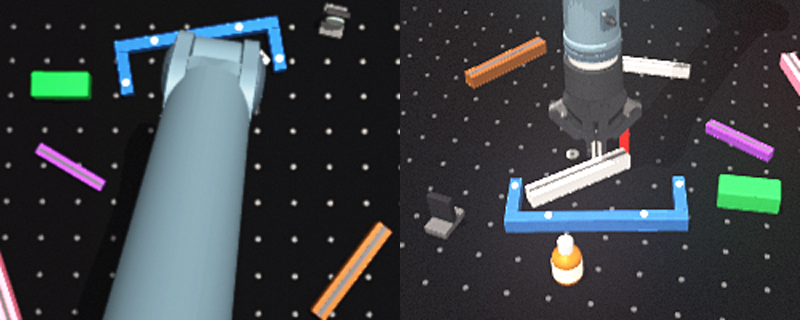

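The rear end is past the post and the tilt is down to 30°. Now straight pushes toward the stop on that half.

Call:
{"op": "step_arm", "data": {
  "motion": [
    [6, 3, 0, 0, 0],
    [13, 5.5, 0, 0, 0],
    [20, 7.5, 0, 0, 0],
    [27, 9.5, 0, 0, 0],
    [34, 11, 0, 0, 0],
    [34, 11, 0, 0, 0]
  ]
}}

```text
time_s: 24.92
eef_pos: [0.5977, 0.0252, 0.1806]
orientation: [-0.264, 3.128, -0.001]
contact_force: [0.1, -0.3, -0.4]
gripper_width: 0.0001
```

```bash
python3 look.py 18|head -1; python3 srail.py 18
```

```text
t 24.925 tcp [0.5977 0.0252 0.1806] dock [[-78.6   4. ]] tool y ang 99.6 relaxis(dock) 0.3 F [ 0.1 -0.3 -0.4] w 0.0001
([[-276.8, -48.6], [-328.9, 151.9]], np.float64(207.1), 'theta', np.float64(14.6), 'centre~', array([-313.5,   48.8]), (np.int64(284), np.int64(361)))
```

View pics/m18.png

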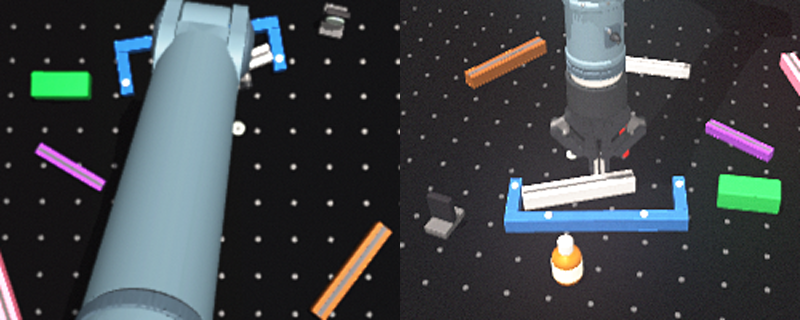

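The rail is inside the dock between the end stops, about 10° off parallel. I'll open the fingers and press squarely with both tips.

Call:
{"op": "step_arm", "data": {
  "motion": [
    [-13, -5, 0, 0, 0],
    [-13, -21, -3, 0, 60],
    [-13, -21, -3, 0, 60],
    [-13, -21, -3, 0, 60],
    [3, -19, -3, 0, 60],
    [12, -17.5, -3, 0, 60],
    [19, -16, -3, 0, 60],
    [26, -15, -3, 0, 60],
    [33, -14, -3, 0, 60],
    [36, -13.5, -3, 0, 60]
  ]
}}

```text
time_s: 26.28
eef_pos: [0.6322, 0.0118, 0.1769]
orientation: [0.263, -3.128, -0.001]
contact_force: [-5.2, 1.5, 3.0]
gripper_width: 0.0513
```

```bash
python3 look.py 19|head -1; python3 srail.py 19
```

```text
t 26.275 tcp [0.6322 0.0118 0.1769] dock [[-46.7 -14.7]] tool y ang 99.6 relaxis(dock) 0.3 F [-5.2  1.5  3. ] w 0.0513
([[-227.0, -73.3], [-236.4, 20.2]], np.float64(93.9), 'theta', np.float64(5.7), 'centre~', array([-242.6,  -27.7]), (np.int64(273), np.int64(311)))
```

View pics/m19.png

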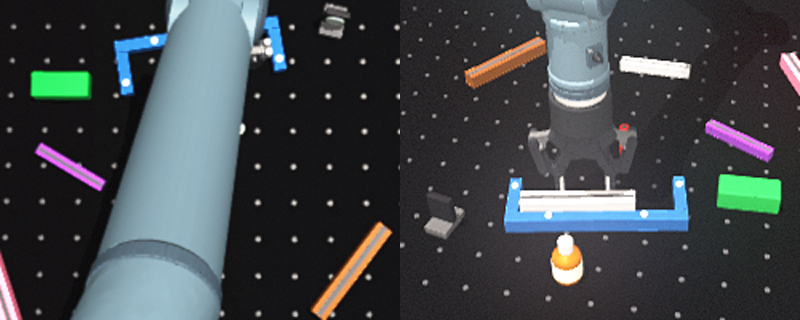

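The rail is parallel now, close to the -y end stop and still about 12 mm from the back stop. I'll push gently while watching the force.

Call:
{"op": "step_arm", "data": {
  "motion": [
    [4, 0.5, 0, 0, 60],
    [8, 1.5, 0, 0, 60],
    [11, 2, 0, 0, 60],
    [13, 2, 0, 0, 60],
    [13, 2, 0, 0, 60]
  ]
}}

```text
time_s: 27.0
eef_pos: [0.6459, 0.0132, 0.1773]
orientation: [-0.263, 3.13, -0.001]
contact_force: [-2.1, 0.6, -0.1]
gripper_width: 0.0512
```

```bash
python3 look.py 20|head -1; python3 -c "
import cv2
g=cv2.imread('pics/scene20.png')[210:280,230:380]
cv2.imwrite('pics/z20.png',cv2.resize(g,(750,350),interpolation=cv2.INTER_CUBIC))"
```

```text
t 27.0 tcp [0.6459 0.0132 0.1773] dock [[-33.  -15.6]] tool y ang 99.6 relaxis(dock) 0.3 F [-2.1  0.6 -0.1] w 0.0512
```

View pics/z20.png

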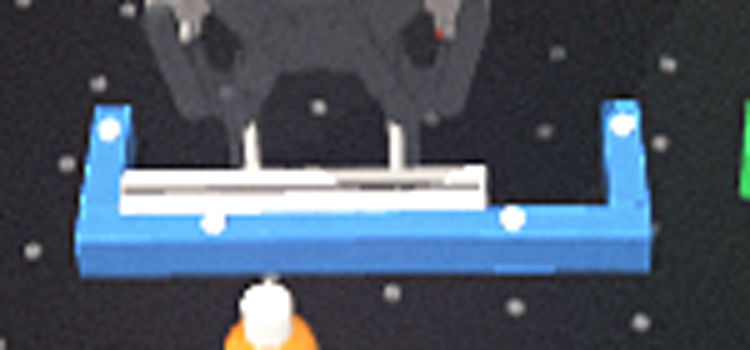

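Nearly there, but the force is still only the sliding level. I'll edge on until it rises.

Call:
{"op": "step_arm", "data": {
  "motion": [
    [1, 0.2, 0, 0, 60],
    [2, 0.3, 0, 0, 60],
    [2, 0.3, 0, 0, 60]
  ]
}}

```text
time_s: 27.48
eef_pos: [0.6467, 0.013, 0.1772]
orientation: [0.262, -3.128, 0.0]
contact_force: [-4.8, -0.3, 2.7]
gripper_width: 0.0513
```

Call:
{"op": "step_arm", "data": {
  "motion": [
    [1, 0.2, 0, 0, 60],
    [2, 0.3, 0, 0, 60],
    [2, 0.3, 0, 0, 60]
  ]
}}

```text
time_s: 27.85
eef_pos: [0.6475, 0.0129, 0.1772]
orientation: [0.26, -3.123, -0.0]
contact_force: [-8.9, -0.7, 6.3]
gripper_width: 0.0512
```

Call:
{"op": "step_arm", "data": {
  "motion": [
    [1.5, 0.2, 0, 0, 60],
    [3, 0.5, 0, 0, 60],
    [3, 0.5, 0, 0, 60]
  ]
}}

```text
time_s: 28.22
eef_pos: [0.6486, 0.0128, 0.1769]
orientation: [0.259, -3.117, -0.001]
contact_force: [-14.7, -0.4, 11.0]
gripper_width: 0.051
```

```bash
python3 look.py 21|head -1; python3 -c "
import cv2
g=cv2.imread('pics/scene21.png')[210:280,230:380]
cv2.imwrite('pics/z21.png',cv2.resize(g,(750,350),interpolation=cv2.INTER_CUBIC))"
```

```text
t 28.225 tcp [0.6486 0.0128 0.1769] dock [[-30.4 -16.4]] tool y ang 99.5 relaxis(dock) 0.1 F [-14.7  -0.4  11. ] w 0.051
```

View pics/z21.png

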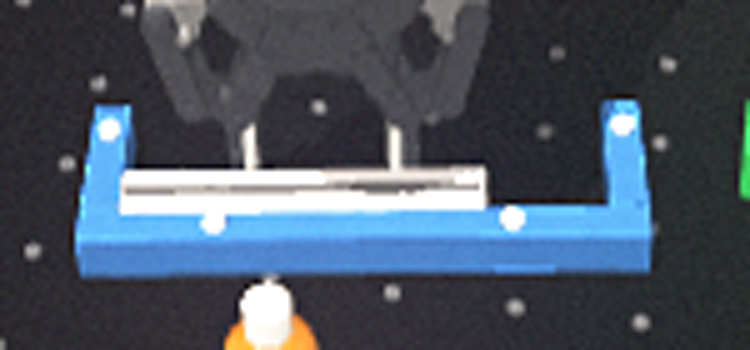

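The rail didn't move further and the force climbed to 15 N, so it is seated. I'll back straight off, then lift and retreat to check.

Call:
{"op": "step_arm", "data": {
  "motion": [
    [-6, -1, 0, 0, 60],
    [-15, -2.5, 0, 0, 60],
    [-35, -5.5, 0, 0, 60],
    [-35, -5.5, 50, 0, 60],
    [-35, -5.5, 100, 0, 60],
    [-80, -20, 130, 0, 60],
    [-140, -50, 140, 0, 60],
    [-190, -90, 140, 0, 60],
    [-230, -130, 140, 0, 60],
    [-230, -130, 140, 0, 60]
  ]
}}

```text
time_s: 29.58
eef_pos: [0.4192, -0.1193, 0.3174]
orientation: [-0.25, 3.13, 0.002]
contact_force: [0.1, 0.7, 0.4]
gripper_width: 0.0513
```

```bash
python3 look.py 22; python3 -c "
import cv2,numpy as np
g=cv2.imread('pics/scene22.png')[205:280,230:380]
t=cv2.imread('pics/top22.png')[130:205,255:405]
cv2.imwrite('pics/z22.png',np.vstack([cv2.resize(x,(600,300),interpolation=cv2.INTER_CUBIC) for x in (t,g)]))"
```

```text
t 29.575 tcp [ 0.4192 -0.1193  0.3174] dock [[-278.2 -109.5]] tool y ang 99.1 relaxis(dock) -0.2 F [0.1 0.7 0.4] w 0.0513
rail? [ 0.7047 -0.1602] dock [[  -3.1 -196.2]] rel yaw 67.5 [0.0427 0.0235] [410. 142.]
rail? [0.6706 0.0087] dock [[ -9.4 -24. ]] rel yaw 0.0 [0.1513 0.0312] [335. 158.]
rail? [ 0.4229 -0.1984] dock [[-287.4 -188.3]] rel yaw 72.5 [0.1285 0.0451] [429. 270.]
```

View pics/z22.png

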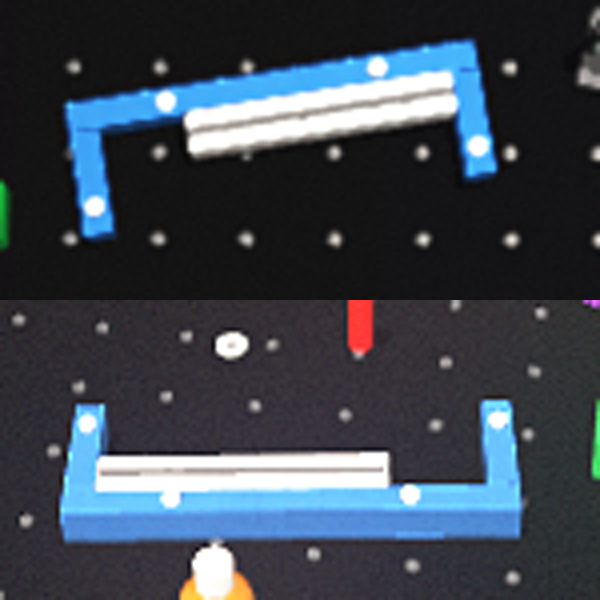

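View pics/m22.png

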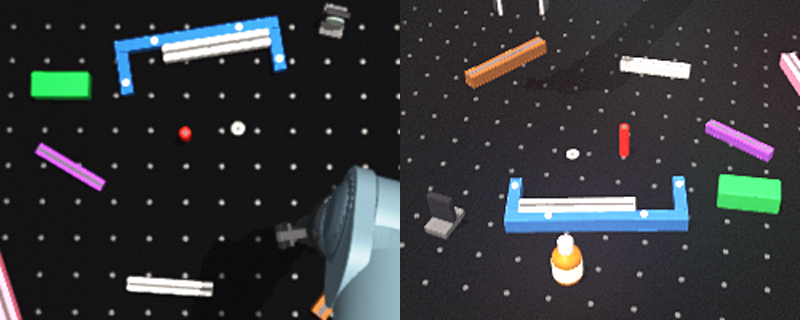

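The rail lies flush along the back stop, with a measured tilt of 0.0° and its origin at (-9.4, -24) against a nominal x of -11. It sits between the end stops with no dark gap, and the robot is clear. I'll quickly check the bystanders, then hand in.

```bash
python3 - <<'E'
from h import *
a=cv2.imread("pics/top0.png");b=cv2.imread("pics/top22.png")
for n,(x0,y0,x1,y1) in dict(mount=(395,125,425,160),bottle=(318,100,348,132),box=(213,170,262,196),dock=(265,135,300,195),purple=(215,215,270,252)).items():
    print(n,cv2.absdiff(a[y0:y1,x0:x1],b[y0:y1,x0:x1]).mean().round(2))
print(hand_in())
E
```

```text
mount 1.09
bottle 1.03
box 1.01
dock 1.11
purple 1.09
the job is handed in; nothing more can be done
None
```

The rail is in the dock, flush against the back stop and between the two end stops. I handed the job in at about 29.6 s.

**How it went:** I pushed the rail clear of the post and tilted it 38°. Then I saw that at that angle its leading end would catch the end stop. I drew it back with the fingertips loosely either side, without gripping or lifting it. I turned it to about 86°, pushed its leading end into the dock lengthwise, and swung the other end in past the post. Last, I pressed it home with both fingertips.

**Last checks:**
- **Fit:** the rail is parallel to the stop (0.0°) at dock (-9.4, -24) mm, with no gap visible in either view. The nominal x is -11; the 1.6 mm difference is within the calibration error.
- **Seating:** the rail stopped moving while the push force rose to about 15 N.
- **Position along the dock:** it sits at or very near the -y end stop.
- **Other things:** image differences show the mirror mount, bottle, green box and dock unmoved. The arm finished clear of everything.
- **Disagreements:** the scene-view edge fit gave wrong values once the rail was in the dock, so I used the top view for the final position. Mid-way, the two views differed by up to about 5 mm.

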